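# Hand an empty face-paint palette in through the keeper and down the return chute

## Task

Send the empty black face-paint palette down the return chute: without lifting it off the ledge, press it sideways against the blue sprung pad, firmly enough (about 13 newtons) to clear the red keeper but never with 16 newtons or more, slide it past the keeper and push it off the end of the ledge so that it drops down the chute and comes to lie flat, right way up, in the grey catch tray. Do not ram the keeper (16 newtons at most), leave the spray bottles and the brush cup where they stand, and let go of everything at the end.

Things in the scene. Friction and masses are not known exactly. Their poses are not given: they have to be found in the camera images.
- station: Fixed hand-in station: white ledge with plywood rails, then chute and tray. Origin on the table, below mid-channel, level along y with the keeper; x across the channel to the pad, y along it away from the chute. Ledge top 100 mm above origin, y -55 to +160 mm. Inner faces: near rail x -68, far rail x +85, end rail y +150 mm; 22 mm high. Channel, chute and palette are slippery (about 0.25).
- lip (a point): Middle of the ledge's open end edge, on its top (station x 0, y -55, z 100 mm). The pad (see gate) gives along station +x by up to 11 mm: 2.5 N/mm, no force at rest. Pressed in 4 mm (10 N) or more, the palette clears the keeper, else it jams; then it stays squeezed (10 N) until past. Below the lip a smooth aluminium chute, 150 mm wide with low side walls, slopes down at 38 degrees towards station -y for 95 mm along y to the tray.
- tray (a point): Middle of the floor of the grey catch tray at the foot of the chute (station x 0, y -222, z 6 mm): 150 mm wide, about 144 mm long along station y, side walls 34 mm and end wall 50 mm high. Axes as the station's.
- gate_mid (a point): Point on the ledge's top at station x 0, y 0. Across the channel here stands the gate: a red keeper post on the near side, 26 mm high, y -6 to +6 mm, and facing it, 80 mm off, a blue sprung pad on the far side, y -6 to +135 mm, 18 mm high. Both sit on one slide clamped up to 14 mm to either side of this point along x, which is not measured: keeper face x -40, pad face x +40 mm, both +-14.
- palette_center (a point): Centre, half-way up, of the empty palette: flat black square case 84 x 84 mm, 20 mm high, about 0.16 kg, on the ledge in the channel, sides along it, wholly on the +y side of the keeper. In its top an open square well, 60 x 60 mm, 14 mm deep, silvery floor, walls 12 mm thick: shut fingertips fit in and can push its walls from inside in any direction.
- spray_a_mid (a point): Small white spray bottle with a blue cap, 34 mm across, 100 mm tall, standing on the table by the station; point at mid-height. Leave it alone.
- spray_b_mid (a point): Small all-white spray bottle, 34 mm across, 100 mm tall, standing on the table by the station; point at mid-height. Leave it alone.
- brush_cup_mid (a point): Empty green brush cup, 68 mm across, 85 mm tall, standing on the table by the station; point at mid-height. Leave it alone.

How it is judged:
By the outcome, as a careful person would: the job done as asked, in the order asked, and still so for the second after the job is handed in, with the robot touching nothing.
It also fails if it takes over 67 s, if anything falls off the work surface, if the arm or the gripper's body presses on something with over 40 N, if the wrist force passes 120 N, or if a joint passes its speed limit or range.

## Robot

A 7-joint arm with a two-finger parallel gripper is mounted at the origin on the work surface. World frame = base frame: x ahead of the robot, y to its left, z up, the work surface at z = 0. Lengths are in mm, angles in degrees, forces in N, time in s.
With the tool pointing down it reaches from about 350 to 900 mm from the base axis. Payload 7.2 kg.
Tool frame: the origin (TCP) lies on the centre line of the jaws, within the pads' length; the fingertips stand 22 mm ahead of it and the grasp point (between the pads) lies 3 mm ahead of it (manip.tips_ahead is the distance from the TCP to the fingertips, in mm); z points along the fingers, y is the direction in which the jaws open and shut (so a half turn about z gives the same grasp; the last joint's range is limited). The gripper opens to 88 mm and grips with 3 to 60 N. Pads are 20 mm wide; open, the fingers measure 115 mm over their backs; the gripper's body (75 mm by 178 mm) begins 61 mm behind the grasp point.
Start: joints at [60.722, 23.554, -0.728, 91.456, 0.321, 64.991, -4.71], TCP at [267.783, -564.73, 244.653] pointing down, gripper open.
Joint ranges: [-169.25, 169.25], [-16.82, 113.86], [-84.01, 82.57], [7.8, 145.47], [-59.2, 239.2], [7.22, 106.19], [-163.78, 163.78]. Speed limits (degrees/s): [136.94, 136.94, 172.46, 172.46, 180, 180, 180].

## Interface

Orientations are given as a 3x3 rotation matrix whose columns are the frame's x, y, z axes.
In Python, from bench import readout, optics, order, manip gives the robot as it stands. The module is installed in compiled form; this text tells all that it offers.
- The arm moves only by the tool play_rows, never from a script. Its argument "steps" is a list of rows, each a list of 7 numbers: the turn, a rotation vector about the world's x, y, z in degrees, then the shift along the world's x, y, z in m, then the finger opening in m, from 0 to 0.0878. In form: [[wx, wy, wz, tx, ty, tz, gripper], ...]. A call has 1 to 12 rows; each row is the pose to reach, as a shift and turn from the pose commanded when the call began; what a row does not reach only later rows make up. A row lasts 1/12 s, in which the tool goes at most 41.7 mm and 7.16 degrees, less where a joint would pass 70% of its speed; a pose out of reach is approached as far as the arm can. A call with a gripper value outside its range is refused whole. The fingers move at their own pace and stop on an object; "squeeze" is the grip in N (left out, the last holds). Time passes only in rows, so rows that repeat a pose let the fingers close. It gives the time, the measured TCP pose, the force and the opening at its end, in the units of the state.
- readout.get_obs(): the state, without advancing time (a new reading comes with each control period).
- optics.camera(name): name is "scene" or "side" or "wrist"; returns the picture (400x640x3 uint8, blue, green, red); there is no depth.
- optics.camera_info(name): a dict with "fx", "fy", "cx", "cy" (pixels), "view" (4x4, takes a point from world to camera coordinates). Camera axes: x right, y down, z forward; pixel columns grow to the right and rows downward; lengths in mm; the calibration is good to about 2 mm. A picture is of the moment at which its call begins: read the wrist's pose just before it. camera_info takes no time and is no camera call; for the wrist camera it gives the pose at the moment of the call.
- order.job_done(): hands the job in, once; it reports no verdict.
The state is a dict: "t": time; "qpos": joint angles; "joint_velocities": joint speeds; "tau": joint torques, N m; "tcp_pos": TCP position; "tcp_rot": TCP orientation; "contact_force": force on the tool from outside, world axes, zero at the start; "wrist_torque": the same for the moment, N m; "grip_width": finger opening in mm.
Only numpy, scipy, OpenCV 4.12 (cv2) and the standard library are available. Lean on these libraries where they do the work, as an engineer would, in place of code of your own. Each camera call takes 0.05 s, during which the arm holds its last target. There are 200 camera calls.

## Working session

There is one attempt and no reset: what is moved stays moved. The work goes in short steps, Python scripts to look and compute and a tool call to move; the robot and the scene stay as the last step left them, time stands still between calls to the robot, and variables do not carry over. Pictures are saved under pics/ and viewed, about 8 in all and at most 12, crops included, and the job is handed in when it is done.

Besides the shell and the picture viewer there is one more tool, called as name(argument=value, ...) on one line, values as JSON. play_rows: Moves the arm, as the interface text tells. Its arguments: {"type":"object","properties":{"steps":{"type":"array"},"squeeze":{"type":"number"}},"required":["steps"]}

```bash
mkdir -p pics
python3 - <<'E'
from bench import readout, optics, order, manip
import cv2, numpy as np
o=readout.get_obs()
for k,v in o.items(): print(k,np.round(v,3).tolist())
ims=[]
for n in("scene","side"):
    im=optics.camera(n); cv2.imwrite(f"pics/{n}0.png",im)
    i=optics.camera_info(n); print(n,i['fx'],i['cx'],i['cy'],np.round(i['view'],3).tolist())
print(manip.tips_ahead)
E
```

```text
t 0.0
qpos [60.723, 23.599, -0.73, 91.505, 0.322, 64.99, -4.712]
joint_velocities [-0.008, -0.062, -0.032, 0.006, 0.116, -0.027, 0.152]
tau [-0.001, -58.795, 0.641, -29.108, -0.054, 0.018, 0.0]
tcp_pos [267.56, -564.304, 243.818]
tcp_rot [[0.904, 0.428, -0.001], [0.428, -0.904, 0.001], [-0.0, -0.002, -1.0]]
contact_force [0.047, 0.203, 0.384]
wrist_torque [0.0, -0.039, -0.053]
grip_width 87.535
scene 394.4846554689257 321.8131027290706 195.9303321449118 [[0.049, 0.999, -0.017, -116.505], [0.729, -0.047, -0.683, -389.654], [-0.683, 0.021, -0.73, 1372.474], [0.0, 0.0, 0.0, 1.0]]
side 420.75596196112264 326.77095041290295 203.86644567173073 [[-0.995, -0.102, -0.005, 624.658], [-0.069, 0.712, -0.698, 34.055], [0.075, -0.694, -0.716, 1013.923], [0.0, 0.0, 0.0, 1.0]]
22.0
```

View pics/scene0.png

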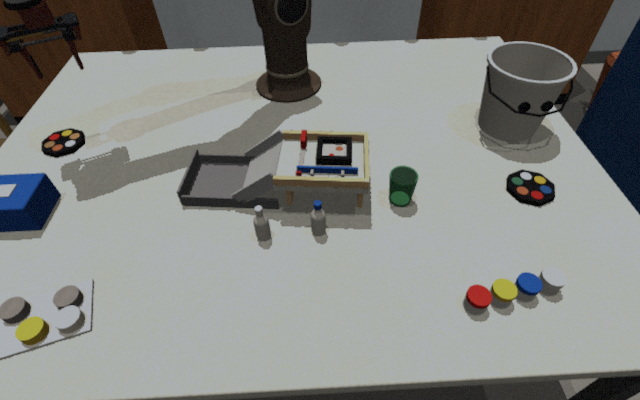

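View pics/side0.png

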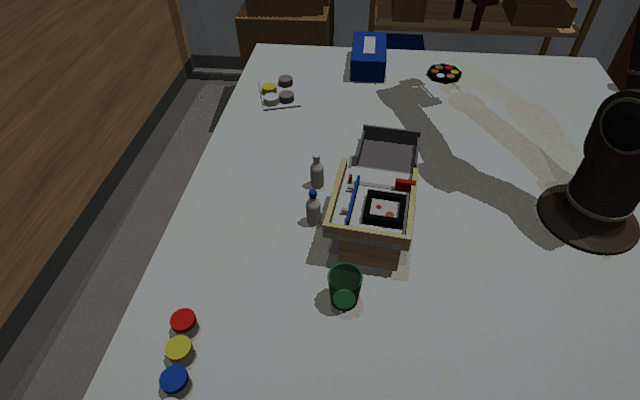

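The scene view shows the station with its chute to the left (world −y): palette at about (334,151), keeper (303,139), pad (328,171), bottles (262,225) and (318,220), cup (402,187). The side view agrees, with the palette at about (385,208).

```bash
cat > h.py <<'E'
import cv2, numpy as np
from bench import readout, optics
def ray(i,px):
    V=np.array(i['view']);R=V[:3,:3];C=-R.T@V[:3,3]
    p=np.atleast_2d(np.array(px,float))
    d=np.c_[(p[:,0]-i['cx'])/i['fx'],(p[:,1]-i['cy'])/i['fy'],np.ones(len(p))]@R
    return C,d
def onz(i,px,z):
    C,d=ray(i,px); return C+d*((z-C[2])/d[:,2])[:,None]
E
python3 - <<'E'
from h import *
i=optics.camera_info("scene"); 
for n,p,z in [("palette",(335,151),120),("keeper top",(303,135),126),("padleft",(298,170),118),("padright",(357,171),118),("spA",(318,232),0),("spB",(262,238),0),("cup",(402,199),0),("corner far end rail",(370,158),122),("corner near end",(369,133),122)]:
    print(n,onz(i,p,z).round(0))
i=optics.camera_info("side")
for n,p,z in [("palette",(385,208),120),("keeper top",(405,183),126),("padfar",(356,178),118),("padnear",(349,220),118)]:
    print(n,onz(i,p,z).round(0))
w=optics.camera_info("wrist");V=np.array(w['view']);o=readout.get_obs();print(w['fx'],w['cx'],w['cy'])
C=-V[:3,:3].T@V[:3,3];R=np.array(o['tcp_rot']);print("cam in tcp",R.T@(C-o['tcp_pos']),(V[:3,:3]@R).round(2).tolist())
E
```

```text
palette [[508. 125. 120.]]
keeper top [[449.  50. 126.]]
padleft [[566.  37. 118.]]
padright [[578. 170. 118.]]
spA [[656.  76.   0.]]
spB [[665. -55.   0.]]
cup [[564. 291.   0.]]
corner far end rail [[541. 205. 122.]]
corner near end [[448. 214. 122.]]
palette [[492. 130. 120.]]
keeper top [[450.  56. 126.]]
padfar [[557.  41. 118.]]
padnear [[565. 169. 118.]]
295.5182962256305 320.8458620147589 204.02578081718013
cam in tcp [  82.12091394    0.14200734 -140.15728877] [[0.0, 1.0, -0.0], [-0.96, 0.0, -0.29], [-0.29, 0.0, 0.96]]
```

play_rows(steps=[[0, 0, -1, 0.005, 0.01, 0, 0.05], [0, 0, -3, 0.015, 0.04, 0, 0.03], [0, 0, -5, 0.025, 0.075, 0, 0.0], [0, 0, -8, 0.036, 0.11, 0, 0], [0, 0, -10, 0.047, 0.145, 0, 0], [0, 0, -13, 0.058, 0.18, 0, 0], [0, 0, -16, 0.07, 0.215, 0, 0], [0, 0, -19, 0.082, 0.25, 0, 0], [0, 0, -22, 0.094, 0.285, 0, 0], [0, 0, -25, 0.105, 0.32, 0, 0], [0, 0, -28, 0.115, 0.35, 0, 0], [0, 0, -30, 0.122, 0.37, 0, 0]], squeeze=10)

```text
t: 1.1
tcp_pos: [390.3, -191.5, 244.6]
tcp_rot: [[0.997, -0.081, -0.0], [-0.081, -0.997, 0.001], [-0.0, -0.001, -1.0]]
contact_force: [0.3, -0.8, 0.4]
grip_width: 11.3
```

play_rows(steps=[[0, 0, 0, 0.01, 0.03, 0, 0], [0, 0, 0, 0.022, 0.065, 0, 0], [0, 0, 0, 0.034, 0.1, 0, 0], [0, 0, 0, 0.046, 0.135, 0, 0], [0, 0, 0, 0.058, 0.17, 0, 0], [0, 0, 0, 0.07, 0.205, 0, 0], [0, 0, 0, 0.08, 0.24, 0, 0], [0, 0, 0, 0.09, 0.27, 0, 0], [0, 0, 0, 0.1, 0.29, 0, 0], [0, 0, 0, 0.105, 0.305, 0, 0], [0, 0, 0, 0.105, 0.305, 0, 0], [0, 0, 0, 0.105, 0.305, 0, 0]])

```text
t: 2.1
tcp_pos: [494.4, 110.7, 244.1]
tcp_rot: [[0.997, -0.079, -0.001], [-0.079, -0.997, -0.0], [-0.001, 0.0, -1.0]]
contact_force: [-0.4, -0.3, -0.6]
grip_width: 0.3
```

Run:
```python
from h import *
import pickle
o=readout.get_obs();i=optics.camera_info("wrist");im=optics.camera("wrist")
cv2.imwrite("pics/w1.png",im);pickle.dump((i,o),open("w1.pkl","wb"))
print(o['t'],o['tcp_pos'].round(1) if hasattr(o['tcp_pos'],'round') else o['tcp_pos'],np.round(o['tcp_rot'],3).tolist(),o['contact_force'],o['grip_width'],o['qpos'])
```

```text
2.1 [494.4 110.7 244.1] [[0.997, -0.079, -0.001], [-0.079, -0.997, -0.0], [-0.001, 0.0, -1.0]] [-0.43047414 -0.27704693 -0.61851693] 0.26621206123828406 [   3.77549215   14.11629058  -25.86025896  106.26703854    6.9484688
   61.2288083  -119.29238018]
```

View pics/w1.png

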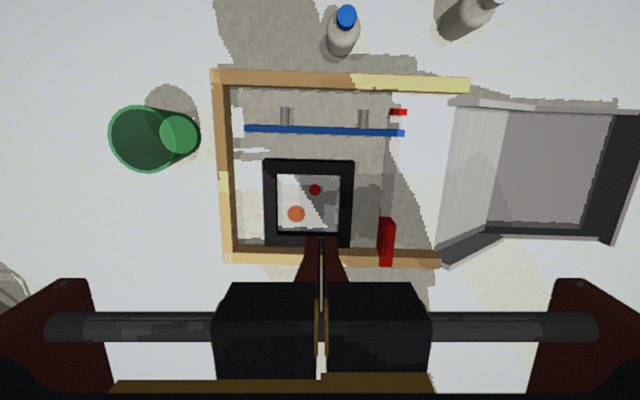

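The close view shows the palette outline with corners (263,160), (354,160), (350,247) and (264,247). The pad is a blue bar along row ~130 (columns 245–405), the keeper is at (387,240), and the chute is on the right (−y).

```bash
python3 - <<'E'
from h import *
import pickle
i,o=pickle.load(open("w1.pkl","rb"));im=cv2.imread("pics/w1.png");hsv=cv2.cvtColor(im,cv2.COLOR_BGR2HSV)
def blob(m,x0,y0,x1,y1):
    k=np.zeros_like(m);k[y0:y1,x0:x1]=m[y0:y1,x0:x1]
    c=max(cv2.findContours(k,cv2.RETR_EXTERNAL,cv2.CHAIN_APPROX_NONE)[0],key=cv2.contourArea);return c[:,0]
blue=blob(cv2.inRange(hsv,(100,120,40),(125,255,255)),235,110,420,145)
red=blob(cv2.inRange(hsv,(0,150,50),(6,255,255))|cv2.inRange(hsv,(172,150,50),(180,255,255)),370,205,410,275)
dark=blob(cv2.inRange(im,(0,0,0),(50,50,50)),250,150,362,236)
r=lambda a:np.round(a,1).tolist()
for n,c in(("blue",blue),("red",red),("dark",dark)):
    print(n,c.min(0),c.max(0),r(cv2.boxPoints(cv2.minAreaRect(c))))
# edges columns
print("far rail col 300 rows", [im[y,300].tolist() for y in range(84,96)])
print("near rail col 370", [(y,im[y,370].tolist()) for y in range(244,262,2)])
P=lambda p,z:r(onz(i,p,z))
bx=blue[:,0]
def line(c,xs,f,z):
    q=[(x,f(c[c[:,0]==x,1])) for x in xs]; w=onz(i,q,z); a=np.polyfit(w[:,1],w[:,0],1); print("  x=%.4f*y+%.1f"%tuple(a),"yaw",np.degrees(-np.arctan(a[0])), "x at y=130:",np.polyval(a,130)); return a
print("pad lower row edge at z118 / z100");
line(blue,range(250,400,5),max,118);line(blue,range(250,400,5),max,109);line(blue,range(250,400,5),min,118)
print("pal top(far) edge z120"); line(dark,range(272,348,4),min,120)
print("pal corners",P([(263,160),(354,160),(350,247),(264,247)],120))
print("keeper top",P([red.min(0),red.max(0)],126))
print("rails z122",P([(232,88),(232,250),(465,92),(440,268),(216,70),(226,263)],122))
E
python3 -c "
import cv2
im=cv2.imread('pics/w1.png')[60:280,200:480];cv2.imwrite('pics/w1c.png',cv2.resize(im,None,fx=2.7,fy=2.7,interpolation=2))"
```

```text
blue [244 125] [404 136] [[243.8000030517578, 131.3000030517578], [244.0, 124.0999984741211], [404.1000061035156, 129.3000030517578], [403.8999938964844, 136.5]]
red [377 217] [395 266] [[374.20001220703125, 265.3999938964844], [379.1000061035156, 216.0], [396.29998779296875, 217.6999969482422], [391.3999938964844, 267.1000061035156]]
dark [263 158] [354 235] [[263.0, 158.0], [354.0, 158.0], [354.0, 235.0], [263.0, 235.0]]
far rail col 300 rows [[90, 132, 161], [85, 129, 158], [69, 105, 130], [41, 62, 79], [52, 66, 77], [80, 89, 92], [101, 109, 111], [113, 122, 124], [130, 141, 143], [144, 157, 159], [146, 159, 160], [146, 158, 160]]
near rail col 370 [(244, [108, 118, 120]), (246, [108, 117, 118]), (248, [45, 65, 82]), (250, [47, 69, 88]), (252, [46, 68, 86]), (254, [43, 66, 83]), (256, [65, 98, 121]), (258, [87, 128, 156]), (260, [86, 126, 153])]
pad lower row edge at z118 / z100
  x=0.1102*y+548.3 yaw -6.291363096182399 x at y=130: 562.6057822527762
  x=0.1102*y+547.7 yaw -6.291363096182473 x at y=130: 562.047918401472
  x=0.1119*y+553.0 yaw -6.386303118963927 x at y=130: 567.5779906618857
pal top(far) edge z120
  x=0.1058*y+525.5 yaw -6.040634067943886 x at y=130: 539.2427899003677
pal corners [[540.7, 159.3, 120.0], [534.3, 78.2, 120.0], [449.4, 86.0, 120.0], [456.1, 169.9, 120.0]]
keeper top [[480.7, 60.0, 126.0], [428.5, 43.6, 126.0]]
rails z122 [[602.1, 176.4, 122.0], [456.3, 200.9, 122.0], [583.9, -16.2, 122.0], [420.5, -1.9, 122.0], [616.7, 187.1, 122.0], [442.8, 209.2, 122.0]]
```

View pics/w1c.png

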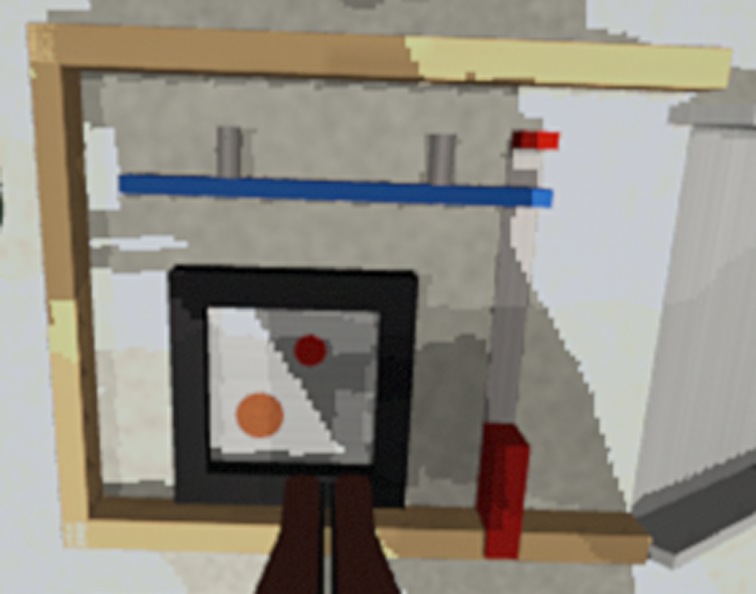

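Run:
```python
from h import *
import pickle
i,o=pickle.load(open("w1.pkl","rb"))
w=lambda x,y:(200+x/2.7,60+y/2.7)
P=lambda p,z:onz(i,p,z)[0]
a=np.radians(-6.2);ex=np.array([np.cos(a),np.sin(a)]);ey=np.array([-ex[1],ex[0]])
e1=P((404,136),118)[:2];e2=P((244,131),118)[:2]
print("pad len",(e2-e1)@ey, e1,e2)
# pad ends at -6 / 135 ; choose origin y from mean
oy=((e1@ey+6)+(e2@ey-135))/2; px=(e1@ex+e2@ex)/2
print("pad face u",px,"station y0 v",oy)
for n,p,z in [("well",w(207,308),120),("well",w(380,312),120),("well floor",w(373,465),120),("well",w(209,463),120),("out",w(172,270),120),("out",w(415,272),120),("keepbot",w(483,425),100),("keepbot",w(520,425),100),("farrail",w(82,72),122),("nearrail",w(90,515),122),("redtip",w(513,140),118)]:
    q=P(p,z)[:2];print(n,"world",q.round(1),"rel: to pad %.1f  stn y %.1f"%(q@ex-px,q@ey-oy))
```

```text
pad len 140.5377047580503 [551.59661858  33.18666716] [566.89308053 172.88949073]
pad face u 544.8457601417695 station y0 v 98.33348894660281
well world [527.  148.7] rel: to pad -37.0  stn y 106.4
well world [521.1  90.9] rel: to pad -36.6  stn y 48.3
well floor world [465.9  96.6] rel: to pad -92.1  stn y 48.1
well world [471.3 154.9] rel: to pad -93.0  stn y 106.5
out world [540.6 158.7] rel: to pad -24.5  stn y 117.8
out world [533.6  78.5] rel: to pad -22.8  stn y 37.4
keepbot world [470.5  53.6] rel: to pad -82.9  stn y 5.7
keepbot world [469.4  39.6] rel: to pad -82.5  stn y -8.2
farrail world [603.2 177.6] rel: to pad 35.7  stn y 143.4
nearrail world [455.4 199.8] rel: to pad -113.7  stn y 149.4
redtip world [572.9  45.3] rel: to pad 19.8  stn y 8.5
```

play_rows(steps=[[0, 0, -0.6, 0.001, 0.006, -0.01, 0], [0, 0, -1.2, 0.0015, 0.0125, -0.025, 0], [0, 0, -1.7, 0.0015, 0.0125, -0.045, 0], [0, 0, -1.7, 0.0015, 0.0125, -0.065, 0], [0, 0, -1.7, 0.0015, 0.0125, -0.08, 0], [0, 0, -1.7, 0.0015, 0.0125, -0.09, 0], [0, 0, -1.7, 0.0015, 0.0125, -0.098, 0], [0, 0, -1.7, 0.0015, 0.0125, -0.104, 0], [0, 0, -1.7, 0.0015, 0.0125, -0.109, 0], [0, 0, -1.7, 0.0015, 0.0125, -0.112, 0], [0, 0, -1.7, 0.0015, 0.0125, -0.112, 0], [0, 0, -1.7, 0.0015, 0.0125, -0.112, 0]])

```text
t: 3.15
tcp_pos: [496.5, 122.8, 133.0]
tcp_rot: [[0.994, -0.11, 0.0], [-0.11, -0.994, 0.0], [0.0, -0.0, -1.0]]
contact_force: [-0.2, 0.1, -1.1]
grip_width: 0.4
```

Run:
```python
from h import *
import pickle
o=readout.get_obs();i=optics.camera_info("wrist");im=optics.camera("wrist")
pickle.dump((i,o),open("w2.pkl","wb"));cv2.imwrite("pics/w2.png",im);print(o['tcp_pos'],np.round(o['tcp_rot'],4).tolist(),o['contact_force'],o['t'])
```

```text
[496.50825893 122.83808281 132.97761942] [[0.9939, -0.1103, 0.0005], [-0.1103, -0.9939, 0.0001], [0.0005, -0.0001, -1.0]] [-0.22880751  0.08867058 -1.08626852] 3.15
```

View pics/w2.png

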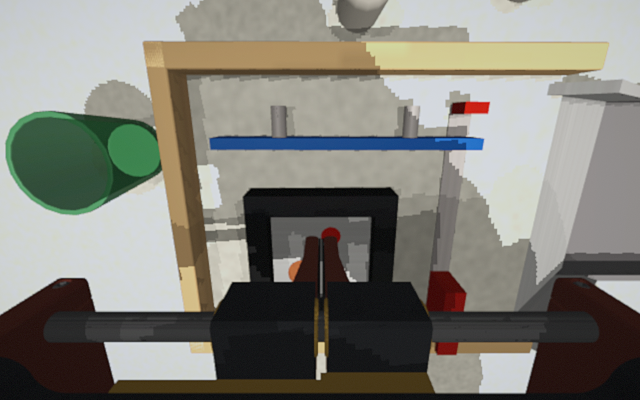

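The tips are inside the well at about (320,240), parallel to the pad. Next: push towards the pad, stopping just short of it.

play_rows(steps=[[0, 0, 0, 0.004, -0.0004, -0.0015, 0], [0, 0, 0, 0.008, -0.0009, -0.0015, 0], [0, 0, 0, 0.012, -0.0013, -0.0015, 0], [0, 0, 0, 0.015, -0.0016, -0.0015, 0], [0, 0, 0, 0.018, -0.002, -0.0015, 0], [0, 0, 0, 0.021, -0.0023, -0.0015, 0], [0, 0, 0, 0.024, -0.0026, -0.0015, 0], [0, 0, 0, 0.027, -0.0029, -0.0015, 0], [0, 0, 0, 0.03, -0.0033, -0.0015, 0], [0, 0, 0, 0.033, -0.0036, -0.0015, 0], [0, 0, 0, 0.036, -0.0039, -0.0015, 0], [0, 0, 0, 0.036, -0.0039, -0.0015, 0]])

```text
t: 4.2
tcp_pos: [532.9, 118.8, 131.2]
tcp_rot: [[0.994, -0.111, 0.0], [-0.111, -0.994, 0.0], [0.0, -0.0, -1.0]]
contact_force: [0.8, 0.7, -0.1]
grip_width: 0.6
```

play_rows(steps=[[0, 0, 0, 0.001, -0.0001, 0, 0], [0, 0, 0, 0.002, -0.0002, 0, 0], [0, 0, 0, 0.003, -0.0003, 0, 0], [0, 0, 0, 0.003, -0.0003, 0, 0]])

```text
t: 4.53
tcp_pos: [535.4, 118.5, 131.2]
tcp_rot: [[0.994, -0.11, 0.0], [-0.11, -0.994, -0.0], [0.0, 0.0, -1.0]]
contact_force: [0.6, -0.0, 0.5]
grip_width: 0.1
```

play_rows(steps=[[0, 0, 0, 0.001, -0.0001, 0, 0], [0, 0, 0, 0.002, -0.0002, 0, 0], [0, 0, 0, 0.002, -0.0002, 0, 0]])

```text
t: 4.78
tcp_pos: [536.9, 118.5, 131.1]
tcp_rot: [[0.994, -0.11, -0.001], [-0.11, -0.994, -0.0], [-0.001, 0.0, -1.0]]
contact_force: [-2.9, 0.6, 1.6]
grip_width: 0.6
```

play_rows(steps=[[0, 0, 0, 0.001, -0.0001, 0, 0], [0, 0, 0, 0.002, -0.0002, 0, 0], [0, 0, 0, 0.002, -0.0002, 0, 0], [0, 0, 0, 0.002, -0.0002, 0, 0]])

```text
t: 5.12
tcp_pos: [538.2, 118.3, 130.9]
tcp_rot: [[0.994, -0.11, -0.002], [-0.11, -0.994, -0.0], [-0.002, 0.001, -1.0]]
contact_force: [-5.9, 1.1, 3.7]
grip_width: 0.5
```

play_rows(steps=[[0, 0, 0, 0.001, -0.0001, 0, 0], [0, 0, 0, 0.001, -0.0001, 0, 0], [0, 0, 0, 0.001, -0.0001, 0, 0]])

```text
t: 5.37
tcp_pos: [538.7, 118.3, 130.8]
tcp_rot: [[0.994, -0.11, -0.003], [-0.11, -0.994, -0.001], [-0.003, 0.001, -1.0]]
contact_force: [-8.2, 0.8, 3.5]
grip_width: 0.4
```

Run:
```python
from h import *
o=readout.get_obs();print(o['tcp_pos'],o['contact_force'],o['t'])
F=[]
for k in range(4):
    optics.camera("wrist");F.append(readout.get_obs()['contact_force'])
print(np.round(F,2).tolist())
```

```text
[538.66346688 118.29045769 130.84103717] [-8.20315506  0.84629093  3.47334254] 5.3667
[[-6.97, 0.17, 3.62], [-7.47, 1.35, 4.39], [-7.27, 0.92, 3.2], [-7.3, 1.48, 3.22]]
```

play_rows(steps=[[0, 0, 0, 0.001, -0.0001, 0, 0], [0, 0, 0, 0.002, -0.0002, 0, 0], [0, 0, 0, 0.0022, -0.0002, 0, 0], [0, 0, 0, 0.0022, -0.0002, 0, 0], [0, 0, 0, 0.0022, -0.0002, 0, 0]])

```text
t: 5.98
tcp_pos: [539.8, 118.2, 130.6]
tcp_rot: [[0.994, -0.109, -0.005], [-0.109, -0.994, -0.001], [-0.005, 0.001, -1.0]]
contact_force: [-11.4, 1.3, 6.3]
grip_width: 0.4
```

```bash
cat > f.py <<'E'
from h import *
F=[]
for k in range(4):
    im=optics.camera("wrist");o=readout.get_obs();F.append(o['contact_force'])
F=np.array(F);a=np.radians(-6.2);R=np.array([[np.cos(a),np.sin(a)],[-np.sin(a),np.cos(a)]])
print("tcp",o['tcp_pos'].round(2),"stn rel: to pad %.1f y %.1f"%tuple(R@o['tcp_pos'][:2]-[544.85,98.33]),"Fstn mean",(R@F.mean(0)[:2]).round(2),"Fz %.2f"%F[:,2].mean(),"u all",(F[:,:2]@R[0]).round(1),"t",o['t'])
E
python3 f.py
```

```text
tcp [539.79 118.19 130.64] stn rel: to pad -21.0 y 77.5 Fstn mean [-10.76  -0.25] Fz 5.88 u all [-11.  -10.  -10.7 -11.3] t 6.1833
```

play_rows(steps=[[0, 0, 0, 0.0006, -0.0001, 0.0002, 0], [0, 0, 0, 0.0011, -0.0001, 0.0003, 0], [0, 0, 0, 0.0011, -0.0001, 0.0003, 0], [0, 0, 0, 0.0011, -0.0001, 0.0003, 0]])

```text
t: 6.52
tcp_pos: [540.3, 118.1, 130.7]
tcp_rot: [[0.994, -0.109, -0.006], [-0.109, -0.994, -0.001], [-0.006, 0.002, -1.0]]
contact_force: [-12.9, 0.9, 5.5]
grip_width: 0.7
```

```bash
python3 f.py
```

```text
tcp [540.27 118.12 130.65] stn rel: to pad -20.5 y 77.4 Fstn mean [-11.49  -0.07] Fz 4.73 u all [-11.  -12.6 -10.9 -11.4] t 6.7167
```

play_rows(steps=[[0, 0, 0, 0.0006, -0.0001, 0, 0], [0, 0, 0, 0.0008, -0.0001, 0, 0], [0, 0, 0, 0.0008, -0.0001, 0, 0]])

```text
t: 6.97
tcp_pos: [540.7, 118.1, 130.7]
tcp_rot: [[0.994, -0.109, -0.007], [-0.109, -0.994, -0.001], [-0.007, 0.002, -1.0]]
contact_force: [-14.3, 1.0, 6.9]
grip_width: 0.3
```

```bash
python3 f.py
```

```text
tcp [540.62 118.08 130.63] stn rel: to pad -20.1 y 77.4 Fstn mean [-13.64  -0.04] Fz 6.75 u all [-12.9 -14.8 -13.9 -13. ] t 7.1667
```

play_rows(steps=[[0, 0, 0, -0.0001, -0.001, 0, 0], [0, 0, 0, -0.0003, -0.003, 0, 0], [0, 0, 0, -0.0005, -0.005, 0, 0], [0, 0, 0, -0.0009, -0.008, 0, 0], [0, 0, 0, -0.0012, -0.011, 0, 0], [0, 0, 0, -0.0015, -0.014, 0, 0], [0, 0, 0, -0.0018, -0.017, 0, 0], [0, 0, 0, -0.0021, -0.019, 0, 0], [0, 0, 0, -0.0022, -0.02, 0, 0]])

```text
t: 7.92
tcp_pos: [538.8, 99.7, 130.7]
tcp_rot: [[0.994, -0.108, -0.006], [-0.108, -0.994, 0.001], [-0.006, -0.001, -1.0]]
contact_force: [-11.5, 6.4, 3.6]
grip_width: 0.5
```

```bash
python3 f.py
python3 - <<'E'
from h import *
cv2.imwrite("pics/w3.png",optics.camera("wrist"))
E
```

```text
tcp [538.8   99.53 130.68] stn rel: to pad -20.0 y 58.8 Fstn mean [-12.7    3.63] Fz 3.97 u all [-12.6 -12.6 -12.3 -13.3] t 8.1167
```

View pics/w3.png

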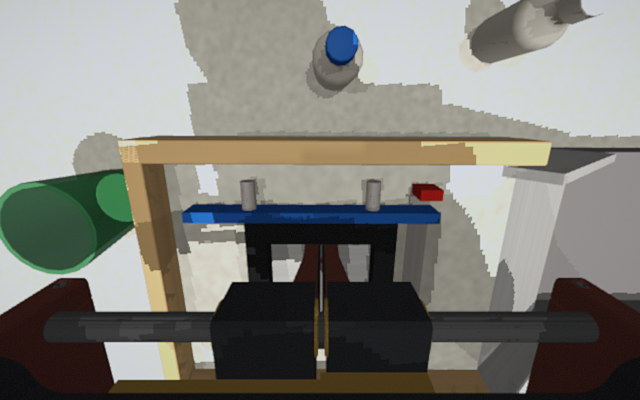

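The palette lies flat on the pad (columns 246–397), with the tips mid-well. The press is 12.7 N. I'll slide on towards the keeper.

play_rows(steps=[[0, 0, 0, 0.0001, -0.001, 0, 0], [0, 0, 0, 0.0, -0.0025, 0, 0], [0, 0, 0, -0.0002, -0.004, 0, 0], [0, 0, 0, -0.0004, -0.006, 0, 0], [0, 0, 0, -0.0006, -0.008, 0, 0], [0, 0, 0, -0.0007, -0.0085, 0, 0]])

```text
t: 8.67
tcp_pos: [538.0, 91.3, 130.7]
tcp_rot: [[0.994, -0.108, -0.006], [-0.108, -0.994, 0.001], [-0.007, -0.001, -1.0]]
contact_force: [-12.4, 6.8, 3.9]
grip_width: 0.5
```

```bash
python3 f.py
```

```text
tcp [538.    91.22 130.65] stn rel: to pad -19.8 y 50.5 Fstn mean [-12.46   4.42] Fz 4.21 u all [-12.9 -12.6 -11.8 -12.5] t 8.8667
```

play_rows(steps=[[0, 0, 0, 0.0003, -0.001, 0, 0], [0, 0, 0, 0.0002, -0.002, 0, 0], [0, 0, 0, 0.0001, -0.003, 0, 0], [0, 0, 0, 0.0, -0.004, 0, 0], [0, 0, 0, -0.0001, -0.005, 0, 0]])

```text
t: 9.28
tcp_pos: [537.7, 86.7, 130.6]
tcp_rot: [[0.994, -0.108, -0.007], [-0.108, -0.994, 0.002], [-0.007, -0.001, -1.0]]
contact_force: [-12.9, 6.5, 4.2]
grip_width: 0.1
```

```bash
python3 f.py
```

```text
tcp [537.74  86.46 130.64] stn rel: to pad -19.6 y 45.7 Fstn mean [-13.15   5.01] Fz 4.11 u all [-13.1 -12.9 -13.3 -13.3] t 9.4833
```

play_rows(steps=[[0, 0, 0, -0.0001, -0.001, 0, 0], [0, 0, 0, -0.0002, -0.002, 0, 0], [0, 0, 0, -0.0003, -0.003, 0, 0], [0, 0, 0, -0.0004, -0.004, 0, 0], [0, 0, 0, -0.0005, -0.005, 0, 0]])

```text
t: 9.9
tcp_pos: [537.2, 81.7, 130.7]
tcp_rot: [[0.994, -0.108, -0.007], [-0.108, -0.994, 0.002], [-0.007, -0.001, -1.0]]
contact_force: [-12.1, 7.1, 4.0]
grip_width: 0.4
```

```bash
python3 f.py
```

```text
tcp [537.23  81.46 130.64] stn rel: to pad -19.6 y 40.7 Fstn mean [-13.38   4.46] Fz 4.55 u all [-13.7 -13.2 -13.2 -13.4] t 10.1
```

play_rows(steps=[[0, 0, 0, -0.0001, -0.001, 0, 0], [0, 0, 0, -0.0003, -0.003, 0, 0], [0, 0, 0, -0.0006, -0.005, 0, 0], [0, 0, 0, -0.0009, -0.008, 0, 0], [0, 0, 0, -0.0013, -0.011, 0, 0], [0, 0, 0, -0.0017, -0.014, 0, 0], [0, 0, 0, -0.002, -0.017, 0, 0], [0, 0, 0, -0.0023, -0.02, 0, 0]])

```text
t: 10.77
tcp_pos: [534.9, 61.5, 130.6]
tcp_rot: [[0.994, -0.108, -0.007], [-0.108, -0.994, 0.002], [-0.007, -0.001, -1.0]]
contact_force: [-13.1, 7.2, 3.9]
grip_width: 1.0
```

```bash
python3 f.py
```

```text
tcp [534.86  60.77 130.57] stn rel: to pad -19.7 y 19.8 Fstn mean [-13.17   4.11] Fz 4.57 u all [-13.7 -13.3 -12.9 -12.7] t 10.9667
```

Smooth. I'll carry on to roughly mid-palette and ease the side press a little.

play_rows(steps=[[0, 0, 0, -0.0002, -0.002, 0, 0], [0, 0, 0, -0.0006, -0.005, 0, 0], [0, 0, 0, -0.001, -0.008, 0, 0], [0, 0, 0, -0.0015, -0.011, 0, 0], [0, 0, 0, -0.002, -0.014, 0, 0], [0, 0, 0, -0.0026, -0.017, 0, 0], [0, 0, 0, -0.003, -0.02, 0, 0]])

```text
t: 11.55
tcp_pos: [532.2, 41.1, 130.6]
tcp_rot: [[0.994, -0.108, -0.007], [-0.108, -0.994, 0.001], [-0.007, -0.001, -1.0]]
contact_force: [-10.6, 5.2, 4.5]
grip_width: 0.6
```

```bash
python3 f.py
python3 - <<'E'
from h import *
a=optics.camera("wrist");b=optics.camera("side")[120:260,300:440]
cv2.imwrite("pics/w4.png",np.hstack([a[80:],cv2.resize(b,(320,320))])[:, 160:])
E
```

```text
tcp [532.08  40.44 130.53] stn rel: to pad -20.2 y -0.7 Fstn mean [-12.18   3.2 ] Fz 4.59 u all [-12.5 -11.3 -12.5 -12.5] t 11.75
```

View pics/w4.png

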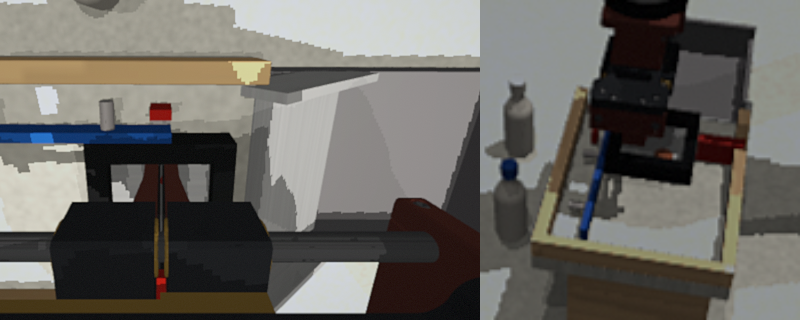

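The palette is square in the gap: columns 85–237 of this crop, tips at 161, between the red keeper and the pad. Now I'll ease off, centre the tips across the well, and push on the front (−y) wall.

play_rows(steps=[[0, 0, 0, -0.0015, 0.0002, 0, 0], [0, 0, 0, -0.003, 0.0003, 0, 0], [0, 0, 0, -0.0045, 0.0005, 0, 0], [0, 0, 0, -0.007, 0.0007, 0, 0], [0, 0, 0, -0.011, 0.001, 0, 0], [0, 0, 0, -0.016, 0.0015, 0, 0], [0, 0, 0, -0.021, 0.0023, 0, 0], [0, 0, 0, -0.026, 0.0028, 0, 0], [0, 0, 0, -0.026, 0.0028, 0, 0]])

```text
t: 12.6
tcp_pos: [508.6, 42.0, 131.5]
tcp_rot: [[0.994, -0.11, -0.0], [-0.11, -0.994, -0.0], [-0.0, 0.0, -1.0]]
contact_force: [-0.1, -1.5, -0.1]
grip_width: 0.6
```

play_rows(steps=[[0, 0, 0, -0.0004, -0.004, 0, 0], [0, 0, 0, -0.0009, -0.008, 0, 0], [0, 0, 0, -0.0012, -0.011, 0, 0], [0, 0, 0, -0.0015, -0.014, 0, 0], [0, 0, 0, -0.0017, -0.016, 0, 0], [0, 0, 0, -0.0019, -0.018, 0, 0], [0, 0, 0, -0.0021, -0.02, 0, 0]])

```text
t: 13.18
tcp_pos: [507.5, 22.3, 131.4]
tcp_rot: [[0.994, -0.11, 0.0], [-0.11, -0.994, 0.001], [-0.0, -0.001, -1.0]]
contact_force: [0.7, 6.2, -0.5]
grip_width: 0.3
```

```bash
python3 f.py
```

```text
tcp [507.49  22.32 131.43] stn rel: to pad -42.7 y -21.3 Fstn mean [0.08 1.68] Fz -0.87 u all [ 0.2 -0.2  0.1  0.2] t 13.3833
```

play_rows(steps=[[0, 0, 0, 0.002, -0.001, 0, 0], [0, 0, 0, 0.0037, -0.0025, 0, 0], [0, 0, 0, 0.0036, -0.005, 0, 0], [0, 0, 0, 0.0033, -0.0075, 0, 0], [0, 0, 0, 0.003, -0.01, 0, 0], [0, 0, 0, 0.0028, -0.0125, 0, 0], [0, 0, 0, 0.0025, -0.015, 0, 0], [0, 0, 0, 0.0023, -0.0175, 0, 0], [0, 0, 0, 0.002, -0.02, 0, 0]])

```text
t: 14.13
tcp_pos: [509.3, 3.2, 131.4]
tcp_rot: [[0.994, -0.109, -0.001], [-0.109, -0.994, 0.001], [-0.001, -0.001, -1.0]]
contact_force: [-1.3, 6.3, 0.8]
grip_width: 0.6
```

```bash
python3 f.py
python3 - <<'E'
from h import *
a=optics.camera("wrist");b=optics.camera("side")[100:240,300:440]
cv2.imwrite("pics/w5.png",np.hstack([a[80:],cv2.resize(b,(320,320))])[:, 160:])
E
```

```text
tcp [509.25   2.63 131.37] stn rel: to pad -38.9 y -40.7 Fstn mean [-2.07  4.52] Fz 0.27 u all [-1.8 -2.2 -2.3 -2. ] t 14.3333
```

View pics/w5.png

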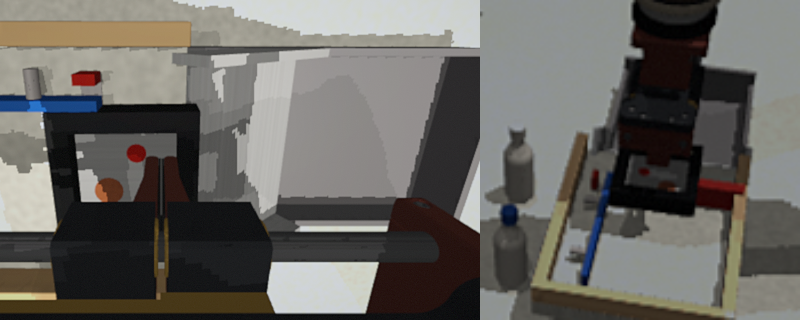

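The palette sits square (crop columns 45–200), with the tips against the front wall and its centre near station y −20. I'll push on until it is past the keeper (y about −50), still balanced on the ledge.

play_rows(steps=[[0, 0, 0, -0.0002, -0.002, 0, 0], [0, 0, 0, -0.0005, -0.0045, 0, 0], [0, 0, 0, -0.0008, -0.007, 0, 0], [0, 0, 0, -0.0011, -0.01, 0, 0], [0, 0, 0, -0.0014, -0.013, 0, 0], [0, 0, 0, -0.0017, -0.016, 0, 0], [0, 0, 0, -0.002, -0.018, 0, 0], [0, 0, 0, -0.0022, -0.02, 0, 0], [0, 0, 0, -0.0024, -0.022, 0, 0], [0, 0, 0, -0.0026, -0.024, 0, 0]])

```text
t: 15.27
tcp_pos: [507.0, -21.4, 131.4]
tcp_rot: [[0.994, -0.109, 0.0], [-0.109, -0.994, 0.001], [0.0, -0.001, -1.0]]
contact_force: [0.2, 5.3, -0.6]
grip_width: 0.3
```

```bash
python3 f.py
```

```text
tcp [506.99 -21.85 131.4 ] stn rel: to pad -38.5 y -65.3 Fstn mean [-0.81  4.46] Fz -1.12 u all [-1.3 -1.1 -0.1 -0.7] t 15.4667
```

play_rows(steps=[[0, 0, 0, -0.0001, -0.001, 0, 0], [0, 0, 0, -0.0002, -0.002, 0, 0], [0, 0, 0, -0.0003, -0.003, 0, 0], [0, 0, 0, -0.0004, -0.004, 0, 0], [0, 0, 0, -0.0005, -0.005, 0, 0], [0, 0, 0, -0.0006, -0.006, 0, 0]])

```text
t: 15.97
tcp_pos: [506.3, -28.9, 131.5]
tcp_rot: [[0.994, -0.111, 0.0], [-0.111, -0.994, -0.001], [0.0, 0.001, -1.0]]
contact_force: [0.5, 1.0, 0.3]
grip_width: 0.6
```

```bash
python3 f.py
python3 - <<'E'
from h import *
a=optics.camera("wrist");b=optics.camera("side")[100:240,300:440]
cv2.imwrite("pics/w6.png",np.hstack([a[80:],cv2.resize(b,(320,320))])[:, 160:])
E
```

```text
tcp [506.33 -28.4  131.51] stn rel: to pad -38.4 y -71.9 Fstn mean [0.   0.29] Fz 0.16 u all [ 0.   0.7 -0.3 -0.5] t 16.1667
```

View pics/w6.png

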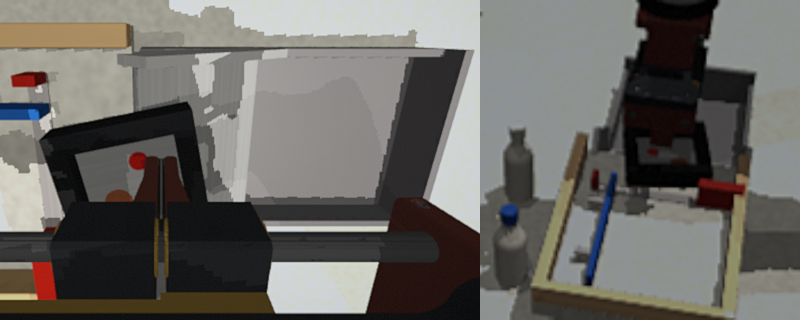

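The palette is clear of the keeper and pad. It turned about 12° as it came free (top edge from (42,135) to (190,103) in the crop) and rests balanced on the lip. I'll lift the tips out, measure it, then push from behind on the +x side, which also straightens it.

play_rows(steps=[[0, 0, 0, 0.0005, 0.004, 0, 0], [0, 0, 0, 0.001, 0.008, 0.003, 0], [0, 0, 0, 0.001, 0.008, 0.015, 0], [0, 0, 0, 0.001, 0.008, 0.035, 0], [0, 0, 0, 0.001, 0.008, 0.055, 0], [0, 0, 0, -0.005, 0.03, 0.075, 0], [0, 0, 0, -0.01, 0.06, 0.085, 0], [0, 0, 0, -0.015, 0.09, 0.09, 0], [0, 0, 0, -0.015, 0.1, 0.09, 0], [0, 0, 0, -0.015, 0.1, 0.09, 0]])

```text
t: 17.1
tcp_pos: [491.1, 75.5, 222.2]
tcp_rot: [[0.994, -0.105, 0.001], [-0.105, -0.994, 0.001], [0.001, -0.001, -1.0]]
contact_force: [-1.0, -0.8, -1.2]
grip_width: 0.1
```

```bash
python3 f.py
python3 - <<'E'
from h import *
i=optics.camera_info("wrist");im=optics.camera("wrist");cv2.imwrite("pics/w7.png",im)
cv2.imwrite("pics/w7c.png",im[60:,160:])
m=cv2.inRange(im,(0,0,0),(45,45,45));m[285:]=0
a=np.radians(-6.2);R=np.array([[np.cos(a),np.sin(a)],[-np.sin(a),np.cos(a)]])
for c in cv2.findContours(m,cv2.RETR_EXTERNAL,cv2.CHAIN_APPROX_NONE)[0]:
    if cv2.contourArea(c)<300: continue
    b=cv2.boxPoints(cv2.minAreaRect(c));print(cv2.contourArea(c),b.round(0).tolist(),"pad-rel,stn y",(onz(i,b,120)[:,:2]@R.T-[544.85,98.33]).round(0).tolist())
E
```

```text
tcp [491.3   70.36 220.9 ] stn rel: to pad -64.0 y 24.7 Fstn mean [ 0.46 -0.51] Fz -0.16 u all [-0.5  0.3  0.6  1.5] t 17.3
948.5 [[322.0, 237.0], [410.0, 237.0], [410.0, 284.0], [322.0, 284.0]] pad-rel,stn y [[-86.0, 24.0], [-87.0, -54.0], [-134.0, -58.0], [-134.0, 24.0]]
875.0 [[232.0, 237.0], [320.0, 237.0], [320.0, 284.0], [232.0, 284.0]] pad-rel,stn y [[-86.0, 104.0], [-86.0, 26.0], [-134.0, 26.0], [-133.0, 108.0]]
9733.0 [[354.0, 147.0], [460.0, 128.0], [477.0, 225.0], [371.0, 244.0]] pad-rel,stn y [[-8.0, -2.0], [7.0, -85.0], [-76.0, -111.0], [-93.0, -19.0]]
5045.0 [[463.0, 231.0], [625.0, 84.0], [692.0, 158.0], [530.0, 305.0]] pad-rel,stn y [[-81.0, -100.0], [39.0, -207.0], [-18.0, -278.0], [-157.0, -174.0]]
```

View pics/w7c.png

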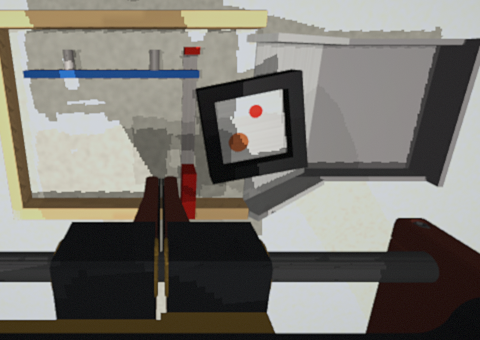

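The palette rests level on the lip, about 10° turned (crop corners (196,87), (300,70), (306,165), (212,183)), behind the open gate. I'll lower the tips behind it at 28 mm from the pad face.

play_rows(steps=[[0, 0, 0, 0.012, -0.0013, -0.005, 0], [0, 0, 0, 0.025, -0.0027, -0.012, 0], [0, 0, 0, 0.0358, -0.0039, -0.022, 0], [0, 0, 0, 0.0358, -0.0039, -0.034, 0], [0, 0, 0, 0.0358, -0.0039, -0.048, 0], [0, 0, 0, 0.0358, -0.0039, -0.062, 0], [0, 0, 0, 0.0358, -0.0039, -0.074, 0], [0, 0, 0, 0.0358, -0.0039, -0.083, 0], [0, 0, 0, 0.0358, -0.0039, -0.088, 0], [0, 0, 0, 0.0358, -0.0039, -0.0895, 0], [0, 0, 0, 0.0358, -0.0039, -0.0895, 0]])

```text
t: 18.27
tcp_pos: [527.1, 67.9, 131.8]
tcp_rot: [[0.994, -0.11, -0.0], [-0.11, -0.994, -0.0], [-0.0, 0.0, -1.0]]
contact_force: [-0.3, 0.4, -0.3]
grip_width: 0.4
```

```bash
python3 f.py
```

```text
tcp [527.47  68.16 132.62] stn rel: to pad -27.8 y 26.4 Fstn mean [ 0.11 -0.14] Fz 0.33 u all [-0.  -0.  -0.6  1.1] t 18.4667
```

play_rows(steps=[[0, 0, 0, -0.0005, -0.005, 0, 0], [0, 0, 0, -0.0011, -0.01, 0, 0], [0, 0, 0, -0.0016, -0.015, 0, 0], [0, 0, 0, -0.0022, -0.02, 0, 0], [0, 0, 0, -0.0026, -0.024, 0, 0], [0, 0, 0, -0.003, -0.028, 0, 0], [0, 0, 0, -0.003, -0.028, 0, 0]])

```text
t: 19.05
tcp_pos: [524.0, 38.8, 131.9]
tcp_rot: [[0.994, -0.112, -0.0], [-0.112, -0.994, -0.001], [-0.0, 0.001, -1.0]]
contact_force: [0.1, -0.7, -0.2]
grip_width: 0.6
```

```bash
python3 f.py
python3 - <<'E'
from h import *
i=optics.camera_info("wrist");im=optics.camera("wrist")
b=optics.camera("side")[100:240,300:440]
cv2.imwrite("pics/w8.png",np.hstack([im[80:],cv2.resize(b,(320,320))])[:, 160:])
m=cv2.inRange(im,(0,0,0),(45,45,45));m[275:]=0
for c in cv2.findContours(m,cv2.RETR_EXTERNAL,cv2.CHAIN_APPROX_NONE)[0]:
    if cv2.contourArea(c)>300: print(cv2.contourArea(c),cv2.boxPoints(cv2.minAreaRect(c)).round(0).tolist())
E
```

```text
tcp [524.11  40.32 131.96] stn rel: to pad -28.2 y -1.6 Fstn mean [0.28 0.04] Fz -0.20 u all [ 0.6  0.6 -0.2  0.2] t 19.25
593.0 [[322.0, 237.0], [345.0, 237.0], [345.0, 274.0], [322.0, 274.0]]
590.0 [[297.0, 237.0], [320.0, 237.0], [320.0, 274.0], [297.0, 274.0]]
1253.5 [[610.0, 184.0], [639.0, 184.0], [639.0, 274.0], [610.0, 274.0]]
5394.0 [[420.0, 274.0], [424.0, 178.0], [509.0, 182.0], [505.0, 278.0]]
```

View pics/w8.png

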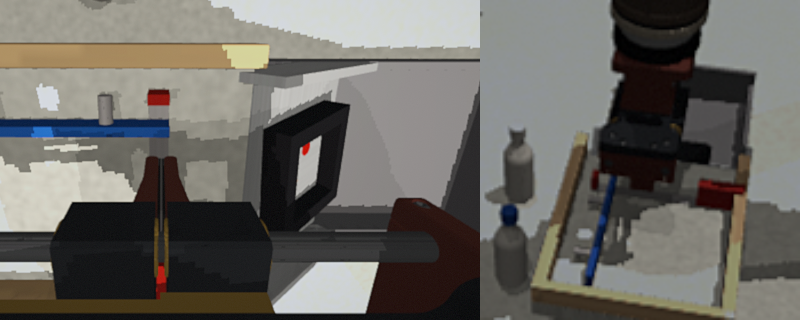

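It has tipped over the lip and is sliding down the chute. I'll lift clear and look into the tray.

play_rows(steps=[[0, 0, 0, 0, 0.003, 0.01, 0], [0, 0, 0, 0, 0.003, 0.03, 0], [0, 0, 0, 0, 0.003, 0.055, 0], [0, 0, 0, -0.005, -0.01, 0.08, 0], [0, 0, 0, -0.01, -0.03, 0.105, 0], [0, 0, 0, -0.02, -0.06, 0.125, 0], [0, 0, 0, -0.03, -0.09, 0.14, 0], [0, 0, 0, -0.035, -0.12, 0.145, 0], [0, 0, 0, -0.04, -0.14, 0.15, 0], [0, 0, 0, -0.04, -0.15, 0.15, 0], [0, 0, 0, -0.04, -0.15, 0.15, 0], [0, 0, 0, -0.04, -0.15, 0.15, 0]])

```text
t: 20.35
tcp_pos: [484.3, -108.9, 281.9]
tcp_rot: [[0.994, -0.11, -0.0], [-0.11, -0.994, 0.001], [-0.0, -0.001, -1.0]]
contact_force: [-0.2, 1.8, 0.3]
grip_width: 0.5
```

Run:
```python
from h import *
im=optics.camera("wrist");s=optics.camera("scene");d=optics.camera("side")
o=readout.get_obs();print(o['t'],o['tcp_pos'],o['contact_force'],o['grip_width'])
z=np.hstack([cv2.resize(s[110:260,160:440],(400,214)),cv2.resize(d[100:325,270:490],(214,214))[:, :]])
z=cv2.resize(z,(640,223))
cv2.imwrite("pics/w9.png",np.vstack([im[:330],z]))
```

```text
20.5 [ 484.33944164 -107.96449658  281.60715272] [ 1.4166953  -0.1282542  -0.89663225] 0.5259676102047909
```

View pics/w9.png

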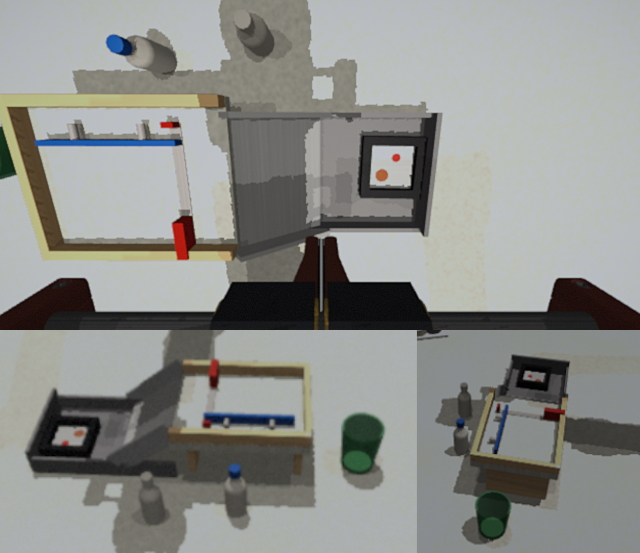

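The palette lies flat in the tray (wrist view columns 360–425, rows 133–197) with its well upwards. The bottles and cup stand as before. I'll open the fingers in free air and hand in.

play_rows(steps=[[0, 0, 0, 0, 0, 0.01, 0.04], [0, 0, 0, 0, 0, 0.02, 0.06], [0, 0, 0, 0, 0, 0.03, 0.06], [0, 0, 0, 0, 0, 0.03, 0.06], [0, 0, 0, 0, 0, 0.03, 0.06], [0, 0, 0, 0, 0, 0.03, 0.06]])

```text
t: 21.0
tcp_pos: [484.0, -109.9, 312.0]
tcp_rot: [[0.994, -0.11, 0.0], [-0.11, -0.994, -0.0], [0.0, 0.0, -1.0]]
contact_force: [-0.7, 0.7, -0.2]
grip_width: 37.0
```

Run:
```python
from h import *
from bench import order
i=optics.camera_info("scene")
im=optics.camera("scene");a=cv2.imread("pics/scene0.png")
for n,(x0,y0,x1,y1) in dict(sprays=(250,200,335,245),cup=(385,162,420,210)).items():
    print(n,np.abs(im[y0:y1,x0:x1].astype(int)-a[y0:y1,x0:x1]).mean())
print(readout.get_obs()['t'],order.job_done())
```

```text
sprays 11.066753812636165
cup 2.3623015873015873
the job is handed in; nothing more can be done
21.05 None
```

The palette went down the return chute and lies flat, well upwards, in the grey catch tray. I handed the job in at 21 s, with the gripper open and touching nothing.

**Pressing and sliding:** I put the shut fingertips in the well and pressed the palette sideways into the blue pad at about 12–13.5 N. The highest single noisy reading was 14.8 N. I slid it past the keeper at about that press, easing off at mid-palette, and felt no jam; the force along the ledge stayed near 4–7 N. I did not measure the force on the keeper itself.

**Past the keeper:** With the side press off, I pushed on the front wall of the well. The palette turned about 10° as it came free of the gate, which I had not planned. I lifted the fingers out, pushed it off the end from behind, and it slid down.

**Last checks:**
- **Palette:** the wrist view after the drop shows it lying square against the tray's end wall, and the outline size fits a flat palette.
- **Bottles and cup:** the last view shows both bottles and the cup standing. The cup matched its starting picture (mean difference 2.4).
- **Unresolved check:** the patch of picture around the bottles differed more from the start (11.1). I put this down to the arm's shadow and did not check it further; the arm never went near them.

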